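# Run the scan table at speed and stop it on its index

### The arm

A 7-joint arm with a two-finger parallel gripper is mounted at the origin on the work surface. World frame = base frame: x ahead of the robot, y to its left, z up, the work surface at z = 0. Lengths are in m, angles in rad, forces in N, time in s.
With the tool pointing down it reaches from about 0.4 to 0.85 m from the base axis. Payload 4.5 kg.
Tool frame: the origin (TCP) lies midway between the tips of the shut fingers; the grasp point (between the pads) lies 19 mm behind it; z points along the fingers, y is the line along which they close (so a half turn about z gives the same grasp; the last joint's range is limited). The gripper opens to 88 mm and grips with 3 to 60 N. Pads are 18 mm wide; open, the fingers measure 123 mm over their backs; the gripper's body (75 mm by 187 mm) begins 45 mm behind the grasp point.
Start: joints at [1.334, 0.689, -0.195, 1.565, 0.157, 0.902, -0.215], TCP at [0.167, -0.602, 0.239] pointing down, gripper open.
Joint ranges: [-3.01, 3.01], [-0.46, 2.08], [-1.47, 1.51], [0.13, 2.56], [-1, 4.14], [0.04, 2.09], [-2.66, 2.66]. Speed limits (rad/s): [2.57, 2.57, 3.14, 3.14, 3.14, 3.14, 3.14].

### API

Orientations are given as a unit quaternion [x, y, z, w].
In Python, from plant import r gives the robot as it stands.
- The arm moves only by the tool move_arm, never from a script. Its argument "targets" is a list that holds one entry, the list of rows, each a list of 7 numbers: the opening, from 0 (shut) to 1 (fully open), then the shift along the tool's x, y, z in mm, then the turn, a rotation vector about the tool's x, y, z in degrees. In form: [[[claw, dx, dy, dz, ax, ay, az], ...]]. A call has 1 to 10 rows; each row is the pose to reach, as a shift and turn from the pose commanded when the call began, along the tool's axes at that moment; what a row does not reach only later rows make up. A row lasts 1/8 s, in which the tool goes at most 62.5 mm and 10.7 degrees, less where a joint would pass 70% of its speed; a pose out of reach is approached as far as the arm can. A call with a gripper value outside its range is refused whole. The fingers move at their own pace and stop on an object; "newtons" is the grip in N (left out, the last holds). Time passes only in rows, so rows that repeat a pose let the fingers close. It gives the time, the measured TCP pose, the force, the opening and the grip force at its end, in the units of the state.
- r.get_state(): the state, without advancing time (a new reading comes with each control period).
- r.snapshot(name): name is "scene" or "top" or "wrist"; returns the picture (480x640x3 uint8, red, green, blue); there is no depth.
- r.camera_info(name): a dict with "fx", "fy", "cx", "cy" (pixels), "k1" (the pictures are not rectified: a ray, as slopes to the right and down, at radius r is drawn at 1 + k1 r^2 times it, then the intrinsics apply), "R" (3x3) and "t" (3): a world point X has camera coordinates R X + t. Camera axes: x right, y down, z forward; pixel columns grow to the right and rows downward; lengths in m; the calibration is good to about 2 mm. A picture is of the moment at which its call begins: read the wrist's pose just before it. camera_info takes no time and is no camera call; for the wrist camera it gives the pose at the moment of the call.
- r.finish_job(): hands the job in; it is judged then, once.
The state is a dict: "clock": time; "q": joint angles; "qd": joint speeds; "joint_torque": joint torques, N m; "tool_pos": TCP position; "eef_rot": TCP orientation; "contact_force": force on the tool from outside, world axes, zero at the start; "moment": the same for the moment, N m; "opening": opening from 0.0 (shut) to 1.0 (fully open); "finger_force": force on a finger pad.
Only numpy, scipy, OpenCV 4.12 (cv2) and the standard library are available. Lean on these libraries where they do the work, as an engineer would, in place of code of your own. Each camera call takes 0.05 s, during which the arm holds its last target. There are 200 camera calls.

### The job

A gear is bolted to a hand-cranked scan table. With the crank, spin the table counterclockwise (seen from above) up to 12 rpm and keep it within 1.5 rpm of that for six seconds without a break, never over 16 rpm, so that the sensor can record the gear. Then bring it to a stop with the black index line on its rim under the steel pointer (within about 10 mm), let go of the crank and leave everything at rest; do not touch the table disc or gear itself, and leave the other things on the bench where they are.

Things in the scene. Friction and masses are not known exactly. Their poses are not given: they have to be found in the camera images.
- stage_base: Fixed aluminium base plate, 360 x 360 x 14 mm; origin under its centre, at bench height, on the vertical turning axis; z up. Its +x side carries the steel pointer on a black post (160 mm from the axis, 76 mm high), its -y side a black sensor (138 to 180 mm from the axis, up to 117 mm high), its +y side the drag block. Its place and yaw vary.
- turntable (a joint): Disc angle, rad, 0 = index line under the pointer, counterclockwise from above positive, not wrapped. Steel disc 260 mm across, top 62 mm above the bench; dark gear 182 mm across bolted on it, top at 78 mm. Together nominally 10 kg, 0.072 kg m2 (true value up to 35% off). Bearing drag 0.012 N m s/rad viscous, 0.004 N m dry; the drag block adds more. 12 rpm = 1.257 rad/s.
- crank (a joint): Crank angle RELATIVE TO THE DISC, rad, counterclockwise positive, not wrapped; 0 = arm along the index line. The crank sits on the disc's axis above the gear and drives it only through an oil-filled slipping coupling: torque on disc = 0.08 N m s/rad x (crank speed - disc speed), both speeds against the base. A crank held still brakes the disc.
- handle (a point): Point on the axis of the crank's upright black round grip, 28 mm across, 122 to 182 mm above the bench, spinning freely on its pin. The point is 156 mm above the bench, 65 mm from the turning axis: take hold here from above. The grip can slide along the crank arm (top at 123 mm) up to 8 mm in or out against a spring, 600 N/m. Nothing else near is higher; the gripper's yaw may stay fixed.
- mark (a point): Centre of the black index line (26 mm long, radial, 9 mm wide) on the disc's top near its rim, 122 mm from the axis, 63 mm above the bench.
- pointer (a point): Tip of the fixed steel pointer, 122 mm from the axis along the base's +x, 72 mm above the bench; the index line belongs beneath it.
- drag_block: Loose grey block 40 x 26 x 30 mm on the base's +y side, resting on the disc near its rim (112 mm from the axis), held by a thin link to a pin on the base; it brakes the disc by rubbing: nominally 0.08 kg, 0.04 N m dry, but from half to almost twice that. Origin under its centre. Leave it alone; the disc shifts it by up to 10 mm.
- bushing: Bystander: steel ring 44 mm across, 30 mm high, lying on the base plate. Origin under its centre.
- blank: Bystander: aluminium disc 40 mm across, 22 mm high, lying on the base plate. Origin under its centre.
- carton: Bystander: white carton 100 x 80 x 70 mm on the bench.
- driver: Bystander: screwdriver lying on the bench.
- oil: Bystander: small white bottle, 44 mm across, 90 mm high.
- spacer: Bystander: dark steel ring 50 mm across, 20 mm high.

How it is judged:
On the way, in this order (a step that is already met when the one before it is completed fails the run):
1. the table turns counterclockwise at 12 rpm, within 1.5 rpm, for 6 s without a break (velocity of joint turntable between 1.1 and 1.414 rad/s), for 6 s.
2. the table is stopped with its index line under the pointer (velocity of joint turntable between -0.05 and 0.05 rad/s and horizontal distance between mark and pointer below 0.013 m), for 0.5 s.
At the end, for the whole second after the job is handed in: The table and crank are at rest (disc under 0.05 rad/s, crank under 0.1 rad/s) with the index line within 13 mm (about 0.1 rad) of the pointer, seen from above, and the crank is released (all of step 2 and velocity of joint crank between -0.1 and 0.1 rad/s); the robot touches nothing.
It fails at once if the table runs over 16 rpm, either way (velocity of joint turntable above 1.7 rad/s or velocity of joint turntable below -1.7 rad/s).
It fails at once if the robot touches the disc or the gear itself (contact force between any of the arm, the fingers and turntable_c0 above 1 N or contact force between any of the arm, the fingers and turntable_c1 above 1 N).
It fails at once if the drag block is touched or pushed off its place (distance of drag_block from where it was at the start of the episode above 0.03 m or contact force between the fingers and drag_block above 1 N).
It fails at once if a bystander is moved (distance of any of bushing, blank, carton, driver, oil, spacer from where it was at the start of the episode above 0.02 m).
It also fails if it takes over 67 s, if anything falls off the work surface, if the arm or the gripper's body presses on something with over 40 N, if the wrist force passes 120 N, or if a joint passes its speed limit or range.

## Working session

There is one attempt and no reset: what is moved stays moved. The work goes in short steps, Python scripts to look and compute and a tool call to move; the robot and the scene stay as the last step left them, time stands still between calls to the robot, and variables do not carry over. Pictures are saved under pics/ and viewed, at most 10 in all, crops included, and the job is handed in when it is done.

Besides the shell and the picture viewer there is one more tool, called after "Call:" by a JSON object that holds its "op" and its "data". move_arm: Moves the arm, as the interface text tells. Its arguments: {"type":"object","properties":{"targets":{"type":"array","items":{"type":"array","items":{"type":"array","items":{"type":"number"}}}},"newtons":{"type":"number"}},"required":["targets"]}

```bash
mkdir -p pics; ls; python3 - <<'E'
from plant import r
import cv2
s=r.get_state();print(s)
for n in("scene","top"):
    i=r.camera_info(n);print(n,i)
    cv2.imwrite(f"pics/{n}0.png",r.snapshot(n)[:,:,::-1])
E
```

```text
pics
{'clock': 0.0, 'q': array([ 1.33379343,  0.68995497, -0.19451711,  1.56632192,  0.15731694,
        0.90250528, -0.21508907]), 'qd': array([ 0.00117659,  0.00015101, -0.00065976, -0.00028052,  0.00015507,
       -0.00195367,  0.00040024]), 'joint_torque': array([ 1.24541089e-03, -5.27555037e+01, -1.26687460e+00, -1.53429437e+01,
       -5.26676711e-02,  6.44268395e-03,  1.94760833e-04]), 'tool_pos': array([ 0.16697415, -0.60163864,  0.23793412]), 'eef_rot': array([ 9.90839697e-01,  1.35040322e-01, -1.92540194e-04, -8.77120467e-04]), 'contact_force': array([ 0.00774512, -0.24794046, -0.66638215]), 'moment': array([0.03275379, 0.04482841, 0.00682973]), 'finger_force': 0.0, 'opening': 1.0038273526951453}
scene {'fx': 608.8632916034225, 'fy': 608.8632916034225, 'cx': 321.2511672878865, 'cy': 233.95344266972668, 'k1': 0.009093873713465761, 'R': array([[-0.75741598,  0.65290327,  0.00619279],
       [ 0.49524077,  0.58064515, -0.64621033],
       [-0.42550865, -0.48638311, -0.76313423]]), 't': array([ 0.40915097, -0.16477028,  1.77908497])}
top {'fx': 567.6530851388253, 'fy': 567.6530851388253, 'cx': 309.7894530272848, 'cy': 238.23404436502008, 'k1': -0.17167645146335148, 'R': array([[ 0.00652726, -0.99997597, -0.00233566],
       [-0.99678199, -0.00631977, -0.07991075],
       [ 0.07989407,  0.00284974, -0.99679929]]), 't': array([-0.00186048,  0.54352682,  1.54136411])}
```

View pics/scene0.png

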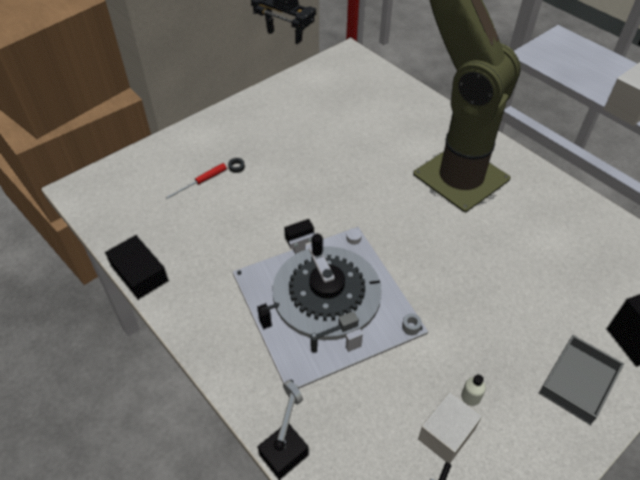

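View pics/top0.png

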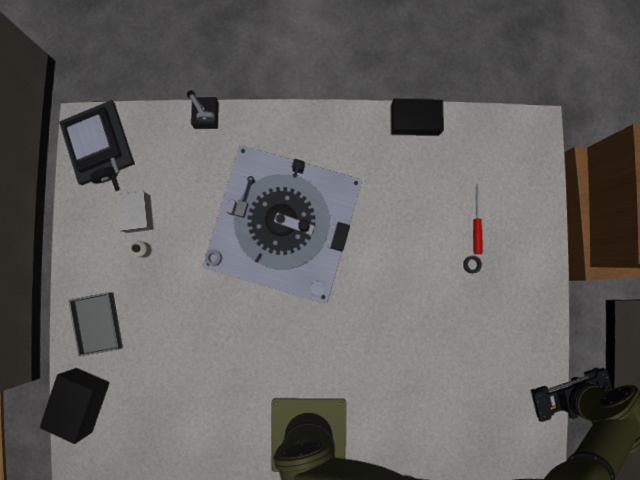

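The scene view shows the stage at about (330,300), with the handle's top at about (317,240). In the top view the hub is at (281,219), the handle at (305,226), the mark at (259,258), the pointer post at (298,166), the sensor at (341,236) and the drag block at (238,208).

```bash
cat > h.py <<'E'
import numpy as np, cv2
from scipy.spatial.transform import Rotation
from scipy.optimize import least_squares
def slopes(i,p):
    d=(np.asarray(p,float)-[i['cx'],i['cy']])/[i['fx'],i['fy']]
    s=d.copy()
    for _ in range(20): s=d/(1+i['k1']*(s**2).sum(-1,keepdims=True))
    return s
def proj(i,X):
    c=np.asarray(X)@i['R'].T+i['t']; s=c[...,:2]/c[...,2:]
    return s*(1+i['k1']*(s**2).sum(-1,keepdims=True))*[i['fx'],i['fy']]+[i['cx'],i['cy']]
def atz(i,p,z):
    s=slopes(i,p); d=np.append(s,1)@i['R']; o=-i['R'].T@i['t']
    return o+d*(z-o[2])/d[2]
def tri(ii,pp):
    f=lambda X:np.concatenate([proj(i,X)-p for i,p in zip(ii,pp)])
    q=least_squares(f,[.6,0,.1]); return q.x,np.abs(q.fun).max()
E
python3 - <<'E'
from plant import r
from h import *
S,T=r.camera_info("scene"),r.camera_info("top")
print("handle top",tri([S,T],[(317,238),(305,226)]))
print("mark",tri([S,T],[(374,282),(259,258)]))
m=atz(T,(259,258),.063);h=atz(T,(305,226),.182);c=[atz(T,p,.014) for p in((243,150),(359,181),(323,297),(209,266))]
print(m,h,np.round(c,3),np.mean(c,0))
E
```

```text
handle top (array([0.56311187, 0.012147  , 0.1728452 ]), np.float64(0.6206735544020034))
mark (array([0.48800404, 0.13538082, 0.06244789]), np.float64(0.8413785695699403))
[0.48625546 0.13718768 0.063     ] [0.56098378 0.01323026 0.182     ] [[ 0.793  0.192  0.014]
 [ 0.706 -0.135  0.014]
 [ 0.382 -0.036  0.014]
 [ 0.465  0.281  0.014]] [0.58644775 0.07544871 0.014     ]
```

```bash
python3 - <<'E'
from plant import r
from h import *
s=r.get_state();i=r.camera_info("wrist")
R=Rotation.from_quat(s['eef_rot']).as_matrix()
o=-i['R'].T@i['t'];print("cam in tool",R.T@(o-s['tool_pos']),"cam z in tool",R.T@i['R'][2],"x",R.T@i['R'][0],i['fx'],i['cx'],i['cy'],i['k1'])
print(R)
for g in ([.42,-.05,.36],[.55,.02,.36],[.562,.0125,.25]): print(g,1000*R.T@(np.array(g)-s['tool_pos']))
E
```

```text
cam in tool [ 0.08331177  0.00054469 -0.14612479] cam z in tool [-3.20935890e-01 -8.65819158e-04  9.47100525e-01] x [5.82893523e-05 9.99999562e-01 9.33930349e-04] 375.7529144013648 322.334339115424 240.3058594636213 0.019343285351687202
[[ 9.63527911e-01  2.67607281e-01 -5.54445123e-04]
 [ 2.67607827e-01 -9.63526690e-01  1.53903599e-03]
 [-1.22365438e-04 -1.63127799e-03 -9.99998662e-01]]
[0.42, -0.05, 0.36] [ 391.37731637 -464.07097294 -121.28089209]
[0.55, 0.02, 0.36] [ 535.36849274 -496.72889473 -121.24523744]
[0.562, 0.0125, 0.25] [ 544.93722917 -486.11171661  -11.26358073]
```

Call:
{"op": "move_arm", "data": {"targets": [[[1,45,-41,-60,0,0,0],[1,90,-82,-100,0,0,0],[1,135,-123,-120,0,0,0],[1,180,-164,-120,0,0,0],[1,225,-205,-120,0,0,0],[1,270,-246,-120,0,0,0],[1,315,-287,-120,0,0,0],[1,360,-328,-120,0,0,0],[1,405,-369,-120,0,0,0],[1,450,-410,-120,0,0,0]]]}}

```text
clock: 1.35
tool_pos: [0.4811, -0.1021, 0.3586]
eef_rot: [0.991, 0.135, -0.0, 0.0]
contact_force: [0.0, -0.5, 0.7]
opening: 0.998
finger_force: 0.0
```

```bash
cat > snap.py <<'E'
import sys,pickle
from plant import r
from h import *
s=r.get_state();i=r.camera_info("wrist");im=r.snapshot("wrist")
pickle.dump((s,i,im),open(sys.argv[1]+".pkl","wb"));cv2.imwrite(f"pics/{sys.argv[1]}.png",im[:,:,::-1])
print(s['clock'],s['tool_pos'],s['q'].round(2),s['contact_force'])
E
python3 snap.py w1
```

```text
1.35 [ 0.48106679 -0.10206122  0.35856483] [ 0.34  0.38 -0.33  1.77  0.14  1.01 -1.34] [ 0.02346608 -0.50961568  0.67959315]
```

Call:
{"op": "move_arm", "data": {"targets": [[[1,45,-40,0,0,0,0],[1,80,-70,0,0,0,0],[1,90,-80,0,0,0,0],[1,90,-80,0,0,0,0]]]}}

```text
clock: 1.9
tool_pos: [0.5455, -0.0025, 0.3582]
eef_rot: [0.991, 0.136, -0.001, 0.0]
contact_force: [0.3, -1.2, 0.3]
opening: 1.001
finger_force: 0.0
```

```bash
python3 snap.py w2
```

```text
1.9 [ 0.54549577 -0.00249483  0.35823221] [ 0.13  0.46 -0.33  1.63  0.17  1.08 -1.55] [ 0.29881512 -1.21488709  0.26073999]
```

View pics/w2.png

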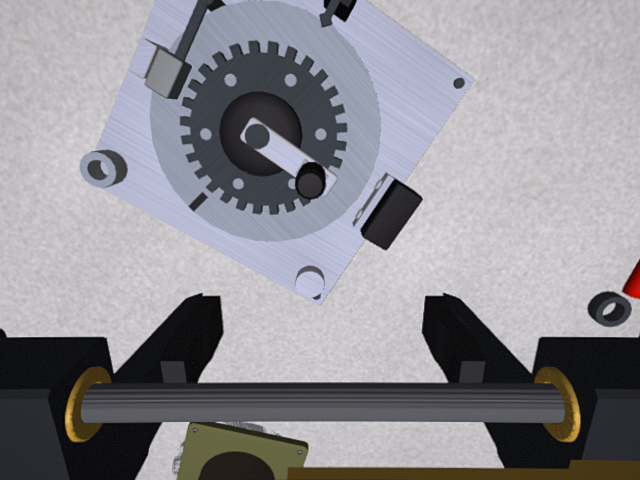

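View pics/w1.png

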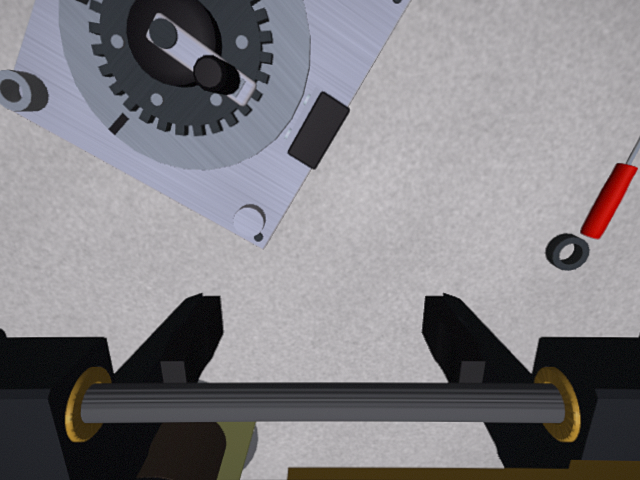

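Both wrist views show the stage. In w2 the handle's top is at about (310,186), the hub cap at (257,136), the mark at (199,201) and the pointer tip at (326,22). In w1 the handle's top is at (207,71), the hub cap at (163,31) and the mark at (119,123).

```bash
python3 - <<'E'
import pickle
from h import *
s1,i1,m1=pickle.load(open("w1.pkl","rb"));s2,i2,m2=pickle.load(open("w2.pkl","rb"))
for n,a,b in(("handle",(207,71),(310,186)),("hub",(163,31),(257,136)),("mark",(119,123),(199,201))):
    X,e=tri([i1,i2],[a,b]);print(n,X.round(4),e.round(2))
h=atz(i2,(310,186),.182);m=atz(i2,(199,201),.063);c=atz(i2,(257,136),.125);p=atz(i2,(326,22),.072)
print(h,atz(i1,(207,71),.182),m,atz(i1,(119,123),.063),c,p)
# gear/disc circle: predict and refine with red overlay
def ov(img,i,c,ang,hz=0):
    img=np.ascontiguousarray(img[:,:,::-1]).copy();t=np.linspace(0,2*np.pi,200)
    for R,z,col in((.13,.062,(0,0,255)),(.065,.156,(0,255,0))):
        P=np.c_[c[0]+R*np.cos(t),c[1]+R*np.sin(t),0*t+z];cv2.polylines(img,[proj(i,P).astype(int)],True,col,1)
    H=[h[0],h[1]]
    for z in(.125,.182):
        P=np.c_[H[0]+.014*np.cos(t),H[1]+.014*np.sin(t),0*t+z];cv2.polylines(img,[proj(i,P).astype(int)],True,(0,255,255),1)
    return img
o=[ov(m,i,c,0)[:320,:400] for m,i in((m1,i1),(m2,i2))]
cv2.imwrite("pics/ov.png",np.hstack(o))
def rad(P):return np.hypot(*(P[:2]-c[:2]))
print("r handle,mark,pointer",rad(h),rad(m),rad(p))
A=lambda P:np.degrees(np.arctan2(P[1]-c[1],P[0]-c[0]));print("ang h,m,p",A(h),A(m),A(p))
E
```

```text
handle [0.5664 0.0137 0.1871] 0.27
hub [0.5885 0.0744 0.127 ] 0.48
mark [0.4899 0.1344 0.0649] 0.08
[0.56519725 0.01379554 0.182     ] [0.56670764 0.01508212 0.182     ] [0.48947913 0.13480813 0.063     ] [0.48951877 0.13538125 0.063     ] [0.58778312 0.07505699 0.125     ] [0.70942656 0.03924273 0.072     ]
r handle,mark,pointer 0.06529232372895391 0.1150385709860721 0.12680609614028193
ang h,m,p -110.23792153341482 148.70792620429762 -16.40548396992912
```

View pics/ov.png

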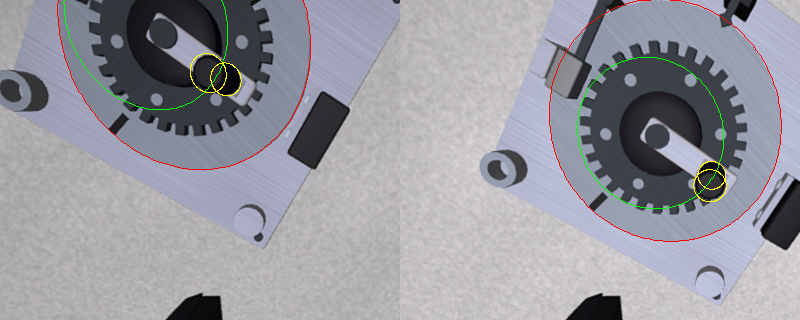

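The overlays fit the disc rim and the handle at both heights. Next I'll refine the centre and test a mark-angle finder.

```bash
cat >> h.py <<'E'
def gray(im): return cv2.cvtColor(np.ascontiguousarray(im),cv2.COLOR_RGB2GRAY).astype(np.float32)
TH=np.radians(np.arange(-180,180,1.))
def ring(g,i,c,r,z):
    P=np.c_[c[0]+r*np.cos(TH),c[1]+r*np.sin(TH),0*TH+z]; q=proj(i,P).astype(np.float32)
    return cv2.remap(g,q[:,0].reshape(-1,1),q[:,1].reshape(-1,1),cv2.INTER_LINEAR,borderValue=255).ravel()
def darkness(im,i,c):
    g=gray(im); return np.mean([ring(g,i,c,r,.0625) for r in(.113,.117,.121,.125)],0)
def blobs(v,thr=.6):
    d=v<thr*np.median(v); n,l=cv2.connectedComponents(np.r_[d,d].astype(np.uint8).reshape(-1,1)); l=l.ravel(); out={}
    for k in range(1,n):
        w=np.where(l==k)[0]; a=(-180+w.mean()+180)%360-180; out[round(a,1)]=len(w)
    return out
E
python3 - <<'E'
import pickle
from plant import r
from h import *
D=[pickle.load(open(f"w{k}.pkl","rb"))[1:] for k in(1,2)]
T=(r.camera_info("top"),cv2.imread("pics/top0.png")[:,:,::-1]);S=(r.camera_info("scene"),cv2.imread("pics/scene0.png")[:,:,::-1])
def best(V):
    b=[]
    for x in np.arange(.575,.601,.001):
        for y in np.arange(.065,.085,.001):
            s=0
            for i,m in V:
                g=gray(m);s+=np.median(np.abs(ring(g,i,(x,y),.132,.062)-ring(g,i,(x,y),.128,.062)))
            b.append((s,x,y))
    return sorted(b)[-3:]
for n,V in(("w2",D[1:]),("w12",D),("top",[T]),("scene",[S])): print(n,np.round(best(V),3).tolist())
for n,V in(("w2",D[1]),("top",T),("scene",S)): print(n,blobs(darkness(V[1],V[0],(.589,.0745))))
E
```

```text
w2 [[28.974, 0.589, 0.075], [29.15, 0.588, 0.075], [29.762, 0.588, 0.076]]
w12 [[50.91, 0.589, 0.075], [51.78, 0.588, 0.076], [54.652, 0.588, 0.075]]
top [[16.498, 0.586, 0.079], [16.766, 0.586, 0.077], [17.006, 0.586, 0.078]]
scene [[13.991, 0.588, 0.073], [14.099, 0.588, 0.074], [14.222, 0.587, 0.071]]
w2 {np.float64(60.0): 13, np.float64(148.5): 4}
top {np.float64(56.0): 1, np.float64(60.5): 6, np.float64(147.5): 4}
scene {np.float64(-120.0): 13, np.float64(48.5): 8, np.float64(75.0): 19, np.float64(149.5): 4}
```

```bash
python3 - <<'E'
from plant import r
from h import *
import pickle
s=r.get_state();R=Rotation.from_quat(s['eef_rot']).as_matrix()
print(s['clock'],s['tool_pos'],s['qd'].round(3),1000*R.T@(np.array([.566,.0142,.137])-s['tool_pos']))
i=pickle.load(open("w2.pkl","rb"))[1];a,b=atz(i,(316,296),.014),atz(i,(459,83),.014);print(a,b,np.degrees(np.arctan2(*(b-a)[1::-1])),np.hypot(*(b-a)[:2]))
E
```

```text
1.95 [ 0.54510938 -0.00393249  0.3583151 ] [ 0.022 -0.011  0.018  0.01   0.004  0.    -0.002] [ 25.35199809 -12.10814646 221.26059181]
[ 0.38057828 -0.03907071  0.014     ] [ 0.7014071  -0.12933652  0.014     ] -15.714049568673618 0.33328523421619044
```

Call:
{"op": "move_arm", "data": {"targets": [[[1,20,-10,50,0,0,0],[1,25.5,-12,100,0,0,0],[1,25.5,-12,145,0,0,0],[1,25.5,-12,180,0,0,0],[1,25.5,-12,205,0,0,0],[1,25.5,-12,217,0,0,0],[1,25.5,-12,221,0,0,0],[1,25.5,-12,221,0,0,0]]]}}

```text
clock: 2.95
tool_pos: [0.5676, 0.0153, 0.1384]
eef_rot: [0.991, 0.135, 0.001, 0.0]
contact_force: [-0.1, 0.2, 0.2]
opening: 0.999
finger_force: 0.0
```

```bash
python3 snap.py w3; cat > ov2.py <<'E'
import pickle
from h import *
s,i,m=pickle.load(open("w3.pkl","rb"))
img=np.ascontiguousarray(m[:,:,::-1]);t=np.linspace(0,2*np.pi,200)
for R,z,col in((.13,.062,(0,0,255)),):
    cv2.polylines(img,[proj(i,np.c_[.588+R*np.cos(t),.075+R*np.sin(t),0*t+z]).astype(int)],True,col,1)
for z in(.125,.182):
    cv2.polylines(img,[proj(i,np.c_[.566+.014*np.cos(t),.0142+.014*np.sin(t),0*t+z]).astype(int)],True,(0,255,255),1)
cv2.imwrite("pics/ov2.png",img)
E
python3 ov2.py
```

```text
2.95 [0.56758056 0.01529722 0.13841572] [ 0.04  0.76 -0.25  1.83  0.31  0.59 -1.7 ] [-0.11114158  0.22562718  0.20121253]
```

View pics/ov2.png

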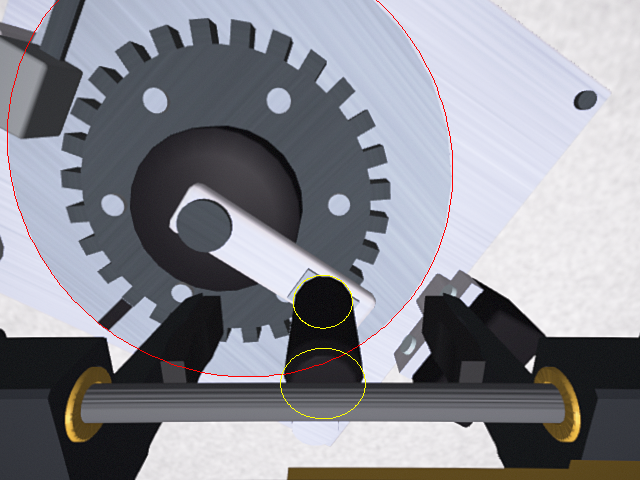

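The handle stands midway between the open fingers at (323,300), matching the predicted circles. Now I'll grip it.

Call:
{"op": "move_arm", "data": {"targets": [[[0.2,0,0,0,0,0,0],[0.2,0,0,0,0,0,0],[0.2,0,0,0,0,0,0],[0.2,0,0,0,0,0,0],[0.2,0,0,0,0,0,0]]], "newtons": 20}}

```text
clock: 3.62
tool_pos: [0.5672, 0.0158, 0.1377]
eef_rot: [0.991, 0.135, -0.0, 0.0]
contact_force: [0.1, -1.4, -0.5]
opening: 0.454
finger_force: 0.0
```

```bash
python3 - <<'E'
from plant import r
from h import *
s=r.get_state();print(s['clock'],s['tool_pos'],s['opening'],s['finger_force'],s['contact_force'],s['eef_rot'])
c=np.array([.588,.075]);d=s['tool_pos'][:2]-c;print(np.hypot(*d),np.degrees(np.arctan2(d[1],d[0])))
for n in("scene","top"):
    m=r.snapshot(n);print(n,blobs(darkness(m,r.camera_info(n),c)))
E
```

```text
3.625 [0.56716089 0.01583094 0.13769534] 0.4537099105371971 0.0 [ 0.14425469 -1.40578978 -0.47997325] [ 9.90843722e-01  1.35013761e-01 -1.92214740e-05  4.47604845e-05]
0.0627315453604113 -109.40206418088478
scene {np.float64(-148.5): 8, np.float64(-124.5): 24, np.float64(48.0): 7, np.float64(75.0): 19, np.float64(149.0): 3}
top {np.float64(-114.0): 89, np.float64(-43.5): 22, np.float64(58.0): 1, np.float64(61.5): 2, np.float64(147.0): 3}
```

Call:
{"op": "move_arm", "data": {"targets": [[[0.1,0,0,0,0,0,0],[0.1,0,0,0,0,0,0],[0.1,0,0,0,0,0,0],[0.1,0,0,0,0,0,0]]], "newtons": 20}}

```text
clock: 4.22
tool_pos: [0.5671, 0.0158, 0.1377]
eef_rot: [0.991, 0.135, -0.0, 0.0]
contact_force: [-0.3, -0.5, -0.7]
opening: 0.314
finger_force: 20.0
```

```bash
cat > plan.py <<'E'
# usage: plan.py w0 w1 ... : crank speeds (rad/s) for each row; plan.json holds commanded position and angle
import sys,json
from plant import r
from h import *
C=np.array([.588,.075]);a=np.radians(15.52);U=np.array([[np.cos(a),np.sin(a)],[np.sin(a),-np.cos(a)]])
try: st=json.load(open("plan.json"))
except FileNotFoundError:
    p=r.get_state()['tool_pos'][:2];st=dict(P=list(p),phi=float(np.arctan2(*(p-C)[::-1])))
P=np.array(st['P']);phi=st['phi'];rows=[]
for w in map(float,sys.argv[1:]):
    phi+=w/8;d=1000*U@(C+.0645*np.array([np.cos(phi),np.sin(phi)])-P);d=np.round(d*2)/2
    rows.append([0.1,*d.tolist(),0,0,0,0])
json.dump(dict(P=(P+U.T@d/1000).tolist(),phi=phi),open("plan.json","w"))
print(json.dumps([rows]),round(phi,3))
E
cat > mark.py <<'E'
import sys
from plant import r
from h import *
s=r.get_state();C=(.588,.075);d=s['tool_pos'][:2]-C
print(round(s['clock'],3),"crank",np.hypot(*d).round(4),np.degrees(np.arctan2(d[1],d[0])).round(1),"F",s['contact_force'].round(1),"ff",s['finger_force'],s['opening'])
for n in sys.argv[1:]:
    m=r.snapshot(n);print(n,{float(k):v for k,v in blobs(darkness(m,r.camera_info(n),C)).items()})
E
python3 mark.py; python3 plan.py .4 .9 1.4 1.8 1.9 1.9 1.9 1.9 1.9 1.9
```

```text
4.225 crank 0.0628 -109.4 F [-0.3 -0.5 -0.7] ff 19.99989333562553 0.31366304335802314
[[[0.1, 1.5, 3.0, 0, 0, 0, 0], [0.1, 8.0, 6.5, 0, 0, 0, 0], [0.1, 18.5, 10.5, 0, 0, 0, 0], [0.1, 33.0, 13.0, 0, 0, 0, 0], [0.1, 48.0, 12.0, 0, 0, 0, 0], [0.1, 62.5, 7.0, 0, 0, 0, 0], [0.1, 76.0, -1.0, 0, 0, 0, 0], [0.1, 86.5, -11.5, 0, 0, 0, 0], [0.1, 94.5, -24.5, 0, 0, 0, 0], [0.1, 99.5, -39.0, 0, 0, 0, 0]]] 0.078
```

Gripped at 20 N, with opening 0.314 ≈ 28 mm.

Call:
{"op": "move_arm", "data": {"targets": [[[0.1,1.5,3.0,0,0,0,0],[0.1,8.0,6.5,0,0,0,0],[0.1,18.5,10.5,0,0,0,0],[0.1,33.0,13.0,0,0,0,0],[0.1,48.0,12.0,0,0,0,0],[0.1,62.5,7.0,0,0,0,0],[0.1,76.0,-1.0,0,0,0,0],[0.1,86.5,-11.5,0,0,0,0],[0.1,94.5,-24.5,0,0,0,0],[0.1,99.5,-39.0,0,0,0,0]]]}}

```text
clock: 5.48
tool_pos: [0.6531, 0.0811, 0.1377]
eef_rot: [0.991, 0.135, 0.0, 0.0]
contact_force: [1.0, -1.0, 0.4]
opening: 0.306
finger_force: 20.0
```

```bash
python3 mark.py scene;  python3 plan.py 2.2 1.9 1.9 1.9 1.9 1.9 1.9 1.9 1.9 1.9
```

```text
5.475 crank 0.0654 5.3 F [ 1.  -1.   0.4] ff 19.999676579609513 0.3057524975896693
scene {-178.5: 4, -100.0: 63, 46.5: 6}
[[[0.1, 0.5, -18.0, 0, 0, 0, 0], [0.1, -2.5, -33.0, 0, 0, 0, 0], [0.1, -9.0, -46.5, 0, 0, 0, 0], [0.1, -18.5, -58.5, 0, 0, 0, 0], [0.1, -30.5, -68.0, 0, 0, 0, 0], [0.1, -44.5, -74.0, 0, 0, 0, 0], [0.1, -59.5, -77.0, 0, 0, 0, 0], [0.1, -74.5, -76.0, 0, 0, 0, 0], [0.1, -89.5, -71.5, 0, 0, 0, 0], [0.1, -102.5, -64.0, 0, 0, 0, 0]]] 2.491
```

Call:
{"op": "move_arm", "data": {"targets": [[[0.1,0.5,-18.0,0,0,0,0],[0.1,-2.5,-33.0,0,0,0,0],[0.1,-9.0,-46.5,0,0,0,0],[0.1,-18.5,-58.5,0,0,0,0],[0.1,-30.5,-68.0,0,0,0,0],[0.1,-44.5,-74.0,0,0,0,0],[0.1,-59.5,-77.0,0,0,0,0],[0.1,-74.5,-76.0,0,0,0,0],[0.1,-89.5,-71.5,0,0,0,0],[0.1,-102.5,-64.0,0,0,0,0]]]}}

```text
clock: 6.78
tool_pos: [0.5351, 0.1147, 0.1377]
eef_rot: [0.991, 0.135, -0.0, -0.0]
contact_force: [1.9, 0.4, -2.2]
opening: 0.307
finger_force: 20.0
```

```bash
python3 mark.py scene;  python3 plan.py 2.2 1.9 1.9 1.9 1.9 1.9 1.9 1.9 1.9 1.9
```

```text
6.775 crank 0.0662 143.2 F [ 1.9  0.4 -2.2] ff 20.00005591660738 0.30681846598268464
scene {-160.0: 41, -102.5: 4, 45.5: 6, -164.0: 49, 175.5: 8}
[[[0.1, -12.5, 12.5, 0, 0, 0, 0], [0.1, -20.0, 26.0, 0, 0, 0, 0], [0.1, -24.5, 40.5, 0, 0, 0, 0], [0.1, -25.5, 55.5, 0, 0, 0, 0], [0.1, -22.5, 71.0, 0, 0, 0, 0], [0.1, -16.5, 84.5, 0, 0, 0, 0], [0.1, -7.0, 97.0, 0, 0, 0, 0], [0.1, 5.0, 106.5, 0, 0, 0, 0], [0.1, 19.0, 113.0, 0, 0, 0, 0], [0.1, 34.0, 116.0, 0, 0, 0, 0]]] 4.903
```

Call:
{"op": "move_arm", "data": {"targets": [[[0.1,-12.5,12.5,0,0,0,0],[0.1,-20.0,26.0,0,0,0,0],[0.1,-24.5,40.5,0,0,0,0],[0.1,-25.5,55.5,0,0,0,0],[0.1,-22.5,71.0,0,0,0,0],[0.1,-16.5,84.5,0,0,0,0],[0.1,-7.0,97.0,0,0,0,0],[0.1,5.0,106.5,0,0,0,0],[0.1,19.0,113.0,0,0,0,0],[0.1,34.0,116.0,0,0,0,0]]]}}

```text
clock: 8.07
tool_pos: [0.6014, 0.0108, 0.1377]
eef_rot: [0.991, 0.135, -0.0, 0.0]
contact_force: [-0.7, 1.1, 0.1]
opening: 0.311
finger_force: 20.0
```

```bash
python3 mark.py scene top;  cat > fit.py <<'E'
import sys
from scipy.integrate import solve_ivp
from h import *
def sim(J,D,W,v0=0,th0=0,dt=.005):
    "W: list of (duration, crank speed); returns t,th,v arrays"
    t=[0];th=[th0];v=[v0]
    for T,w in W:
        for _ in range(round(T/dt)):
            x=v[-1];f=.08*(w-x)-.012*x
            if abs(x)<1e-3 and abs(f)<D: x=0
            else:
                x+=dt/J*(f-D*np.sign(x if abs(x)>1e-3 else f))
            v.append(x);th.append(th[-1]+x*dt);t.append(t[-1]+dt)
    return np.array(t),np.array(th),np.array(v)
E
```

```text
8.075 crank 0.0655 -78.2 F [-0.7  1.1  0.1] ff 20.00020584091544 0.3109544603308571
scene {-134.0: 21, -108.0: 25, -22.0: 5, 45.5: 6}
top {-86.5: 124, -11.5: 10}
```

```bash
cat >> fit.py <<'E'
r1=[.4,.9,1.4,1.8]+[1.9]*6;r2=[2.2]+[1.9]*9
seg=lambda x:[(.125,w) for w in x]
W=seg(r1)+[(.05,0)]+seg(r2)+[(.05,0)]+seg(r2)+[(.1,0)]
TT=[1.25,2.55,3.85];AA=[181.5,257.5,338.]
def fit(W,TT,AA,a0=148.8):
    def f(p):
        t,th,v=sim(p[0],p[1],W);return np.degrees(np.interp(TT,t,th))+a0-AA
    q=least_squares(f,[.072,.05],diff_step=.01,bounds=([.045,.015],[.1,.12]));return q.x,f(q.x)
if __name__=="__main__":
    p,e=fit(W,TT,AA);print(p,e);t,th,v=sim(*p,W);print(np.interp([1.25,2.55,3.85,3.95],t,v))
    print("steady crank speed for 1.257:",(1.257*.092+p[1])/.08)
E
python3 fit.py
```

```text
[0.05286856 0.04787786] [ 0.2413142  -0.23468526  0.09001164]
[0.920526   1.10159704 1.1202644  0.85717129]
steady crank speed for 1.257: 2.044023264568158
```

```bash
python3 plan.py 2.6 2.6 2.2 2.05 2.05 2.05 2.05 2.05 2.05 2.05
```

```text
[[[0.1, 20.5, -2.0, 0, 0, 0, 0], [0.1, 39.5, -10.0, 0, 0, 0, 0], [0.1, 53.0, -21.5, 0, 0, 0, 0], [0.1, 62.5, -35.5, 0, 0, 0, 0], [0.1, 68.0, -51.0, 0, 0, 0, 0], [0.1, 69.5, -67.5, 0, 0, 0, 0], [0.1, 66.5, -83.5, 0, 0, 0, 0], [0.1, 60.0, -98.5, 0, 0, 0, 0], [0.1, 49.5, -111.5, 0, 0, 0, 0], [0.1, 36.0, -121.0, 0, 0, 0, 0]]] 7.622
```

Call:
{"op": "move_arm", "data": {"targets": [[[0.1,20.5,-2.0,0,0,0,0],[0.1,39.5,-10.0,0,0,0,0],[0.1,53.0,-21.5,0,0,0,0],[0.1,62.5,-35.5,0,0,0,0],[0.1,68.0,-51.0,0,0,0,0],[0.1,69.5,-67.5,0,0,0,0],[0.1,66.5,-83.5,0,0,0,0],[0.1,60.0,-98.5,0,0,0,0],[0.1,49.5,-111.5,0,0,0,0],[0.1,36.0,-121.0,0,0,0,0]]]}}

```text
clock: 9.43
tool_pos: [0.6016, 0.1393, 0.1377]
eef_rot: [0.991, 0.135, -0.0, -0.0]
contact_force: [1.8, 0.6, -0.8]
opening: 0.313
finger_force: 20.0
```

```bash
python3 mark.py scene;  python3 plan.py 2.5 2.2 2.05 2.05 2.05 2.05 2.05 2.05 2.05 2.05;  cat >> fit.py <<'E'
r3=[2.6,2.6,2.2]+[2.05]*7
E
```

```text
9.425 crank 0.0657 78.1 F [ 1.8  0.6 -0.8] ff 19.99961631372571 0.31333309799558023
scene {-155.0: 51, -106.5: 22, 45.5: 4, 69.0: 3, -175.0: 91, 159.5: 40}
[[[0.1, -19.0, -7.0, 0, 0, 0, 0], [0.1, -36.5, -8.0, 0, 0, 0, 0], [0.1, -52.5, -4.5, 0, 0, 0, 0], [0.1, -67.5, 3.0, 0, 0, 0, 0], [0.1, -79.5, 14.0, 0, 0, 0, 0], [0.1, -89.0, 28.0, 0, 0, 0, 0], [0.1, -94.0, 43.5, 0, 0, 0, 0], [0.1, -95.5, 60.0, 0, 0, 0, 0], [0.1, -92.5, 76.0, 0, 0, 0, 0], [0.1, -85.5, 91.0, 0, 0, 0, 0]]] 10.259
```

```bash
cat > chk.py <<'E'
from fit import *
W2=W+seg(r3)
p,e=fit(W2,TT+[5.2],AA+[429.]);print(p,e)
t,th,v=sim(*p,W2+[(.05,0)]+seg([2.5,2.2]+[2.05]*48));print(v[-1],[v[np.argmin(abs(t-x))].round(3) for x in(5.2,5.25,5.4,5.5,5.75,6,6.5,8)],(1.257*.092+p[1])/.08)
E
python3 chk.py; for k in 1 2 3 4 5; do python3 plan.py 2.05 2.05 2.05 2.05 2.05 2.05 2.05 2.05 2.05 2.05; done
```

```text
[0.05286557 0.04787939] [ 0.24177482 -0.23458452  0.08904672  0.00056965]
1.2621801626454763 [np.float64(1.252), np.float64(1.103), np.float64(1.219), np.float64(1.247), np.float64(1.252), np.float64(1.256), np.float64(1.26), np.float64(1.262)] 2.044042323022305
[[[0.1, 10.5, 12.5, 0, 0, 0, 0], [0.1, 24.0, 22.5, 0, 0, 0, 0], [0.1, 39.0, 28.0, 0, 0, 0, 0], [0.1, 55.5, 30.0, 0, 0, 0, 0], [0.1, 72.0, 27.5, 0, 0, 0, 0], [0.1, 87.0, 21.0, 0, 0, 0, 0], [0.1, 100.0, 11.0, 0, 0, 0, 0], [0.1, 110.0, -2.0, 0, 0, 0, 0], [0.1, 116.5, -17.0, 0, 0, 0, 0], [0.1, 119.0, -33.5, 0, 0, 0, 0]]] 12.822
[[[0.1, -2.0, -16.5, 0, 0, 0, 0], [0.1, -8.0, -32.0, 0, 0, 0, 0], [0.1, -17.5, -45.0, 0, 0, 0, 0], [0.1, -30.0, -55.5, 0, 0, 0, 0], [0.1, -45.0, -62.5, 0, 0, 0, 0], [0.1, -61.5, -65.5, 0, 0, 0, 0], [0.1, -78.0, -64.0, 0, 0, 0, 0], [0.1, -93.5, -58.5, 0, 0, 0, 0], [0.1, -107.0, -49.5, 0, 0, 0, 0], [0.1, -118.0, -37.0, 0, 0, 0, 0]]] 15.384
[[[0.1, -7.5, 14.5, 0, 0, 0, 0], [0.1, -11.0, 30.5, 0, 0, 0, 0], [0.1, -10.0, 47.0, 0, 0, 0, 0], [0.1, -5.0, 63.0, 0, 0, 0, 0], [0.1, 3.5, 77.0, 0, 0, 0, 0], [0.1, 15.5, 88.0, 0, 0, 0, 0], [0.1, 30.0, 96.0, 0, 0, 0, 0], [0.1, 46.0, 100.0, 0, 0, 0, 0], [0.1, 62.5, 100.0, 0, 0, 0, 0], [0.1, 78.5, 95.5, 0, 0, 0, 0]]] 17.947
[[[0.1, 14.0, -8.5, 0, 0, 0, 0], [0.1, 26.0, -20.0, 0, 0, 0, 0], [0.1, 34.0, -34.0, 0, 0, 0, 0], [0.1, 38.5, -50.0, 0, 0, 0, 0], [0.1, 39.0, -66.5, 0, 0, 0, 0], [0.1, 35.0, -82.5, 0, 0, 0, 0], [0.1, 27.5, -97.0, 0, 0, 0, 0], [0.1, 16.0, -109.0, 0, 0, 0, 0], [0.1, 2.5, -118.0, 0, 0, 0, 0], [0.1, -13.5, -123.0, 0, 0, 0, 0]]] 20.509
[[[0.1, -16.5, -1.0, 0, 0, 0, 0], [0.1, -32.5, 2.5, 0, 0, 0, 0], [0.1, -47.5, 10.0, 0, 0, 0, 0], [0.1, -59.5, 20.5, 0, 0, 0, 0], [0.1, -69.0, 34.0, 0, 0, 0, 0], [0.1, -74.5, 49.5, 0, 0, 0, 0], [0.1, -76.0, 66.0, 0, 0, 0, 0], [0.1, -73.0, 82.5, 0, 0, 0, 0], [0.1, -66.5, 97.5, 0, 0, 0, 0], [0.1, -56.0, 110.0, 0, 0, 0, 0]]] 23.072
```

Call:
{"op": "move_arm", "data": {"targets": [[[0.1,-19.0,-7.0,0,0,0,0],[0.1,-36.5,-8.0,0,0,0,0],[0.1,-52.5,-4.5,0,0,0,0],[0.1,-67.5,3.0,0,0,0,0],[0.1,-79.5,14.0,0,0,0,0],[0.1,-89.0,28.0,0,0,0,0],[0.1,-94.0,43.5,0,0,0,0],[0.1,-95.5,60.0,0,0,0,0],[0.1,-92.5,76.0,0,0,0,0],[0.1,-85.5,91.0,0,0,0,0]]]}}

```text
clock: 10.72
tool_pos: [0.5455, 0.0261, 0.1377]
eef_rot: [0.991, 0.135, 0.0, 0.0]
contact_force: [0.4, 1.8, -2.0]
opening: 0.312
finger_force: 20.0
```

Call:
{"op": "move_arm", "data": {"targets": [[[0.1,10.5,12.5,0,0,0,0],[0.1,24.0,22.5,0,0,0,0],[0.1,39.0,28.0,0,0,0,0],[0.1,55.5,30.0,0,0,0,0],[0.1,72.0,27.5,0,0,0,0],[0.1,87.0,21.0,0,0,0,0],[0.1,100.0,11.0,0,0,0,0],[0.1,110.0,-2.0,0,0,0,0],[0.1,116.5,-17.0,0,0,0,0],[0.1,119.0,-33.5,0,0,0,0]]]}}

```text
clock: 11.98
tool_pos: [0.6508, 0.0926, 0.1377]
eef_rot: [0.991, 0.135, 0.0, 0.0]
contact_force: [0.6, -1.0, -0.3]
opening: 0.312
finger_force: 20.0
```

Call:
{"op": "move_arm", "data": {"targets": [[[0.1,-2.0,-16.5,0,0,0,0],[0.1,-8.0,-32.0,0,0,0,0],[0.1,-17.5,-45.0,0,0,0,0],[0.1,-30.0,-55.5,0,0,0,0],[0.1,-45.0,-62.5,0,0,0,0],[0.1,-61.5,-65.5,0,0,0,0],[0.1,-78.0,-64.0,0,0,0,0],[0.1,-93.5,-58.5,0,0,0,0],[0.1,-107.0,-49.5,0,0,0,0],[0.1,-118.0,-37.0,0,0,0,0]]]}}

```text
clock: 13.22
tool_pos: [0.5256, 0.0955, 0.1377]
eef_rot: [0.991, 0.135, -0.0, -0.0]
contact_force: [0.9, 0.2, -2.5]
opening: 0.307
finger_force: 20.0
```

```bash
python3 mark.py
```

```text
13.225 crank 0.0657 161.8 F [ 0.9  0.2 -2.5] ff 20.000074300915003 0.30743438834763726
```

Tracking is clean (opening stable, crank radius 65.7 mm), so I'll continue without camera pauses.

Call:
{"op": "move_arm", "data": {"targets": [[[0.1,-7.5,14.5,0,0,0,0],[0.1,-11.0,30.5,0,0,0,0],[0.1,-10.0,47.0,0,0,0,0],[0.1,-5.0,63.0,0,0,0,0],[0.1,3.5,77.0,0,0,0,0],[0.1,15.5,88.0,0,0,0,0],[0.1,30.0,96.0,0,0,0,0],[0.1,46.0,100.0,0,0,0,0],[0.1,62.5,100.0,0,0,0,0],[0.1,78.5,95.5,0,0,0,0]]]}}

```text
clock: 14.48
tool_pos: [0.6289, 0.0233, 0.1377]
eef_rot: [0.991, 0.134, -0.0, 0.0]
contact_force: [-1.4, -0.3, 0.5]
opening: 0.311
finger_force: 20.0
```

Call:
{"op": "move_arm", "data": {"targets": [[[0.1,14.0,-8.5,0,0,0,0],[0.1,26.0,-20.0,0,0,0,0],[0.1,34.0,-34.0,0,0,0,0],[0.1,38.5,-50.0,0,0,0,0],[0.1,39.0,-66.5,0,0,0,0],[0.1,35.0,-82.5,0,0,0,0],[0.1,27.5,-97.0,0,0,0,0],[0.1,16.0,-109.0,0,0,0,0],[0.1,2.5,-118.0,0,0,0,0],[0.1,-13.5,-123.0,0,0,0,0]]]}}

```text
clock: 15.72
tool_pos: [0.5807, 0.1406, 0.1378]
eef_rot: [0.991, 0.136, -0.0, -0.0]
contact_force: [0.3, 0.4, -2.2]
opening: 0.311
finger_force: 20.0
```

Call:
{"op": "move_arm", "data": {"targets": [[[0.1,-16.5,-1.0,0,0,0,0],[0.1,-32.5,2.5,0,0,0,0],[0.1,-47.5,10.0,0,0,0,0],[0.1,-59.5,20.5,0,0,0,0],[0.1,-69.0,34.0,0,0,0,0],[0.1,-74.5,49.5,0,0,0,0],[0.1,-76.0,66.0,0,0,0,0],[0.1,-73.0,82.5,0,0,0,0],[0.1,-66.5,97.5,0,0,0,0],[0.1,-56.0,110.0,0,0,0,0]]]}}

```text
clock: 16.98
tool_pos: [0.5585, 0.0172, 0.1377]
eef_rot: [0.991, 0.135, -0.0, 0.0]
contact_force: [-0.6, 1.7, -0.0]
opening: 0.309
finger_force: 20.0
```

```bash
python3 mark.py scene; python3 - <<'E'
from fit import *
p=[.05287,.04788];Wa=W+seg(r3)+[(.05,0)]+seg([2.5,2.2]+[2.05]*58)
t,th,v=sim(*p,Wa);print("pred",(148.8+np.degrees(th[-1])+180)%360-180,148.8+np.degrees(th[-1]),v[-1])
E
```

```text
16.975 crank 0.0649 -117.1 F [-0.6  1.7 -0. ] ff 20.000436762347817 0.30949948933547644
scene {-152.0: 5, -126.0: 19, -103.5: 4, 45.5: 6}
pred -106.7234059955988 973.2765940044012 1.262173865054585
```

```bash
python3 - <<'E'
from fit import *
from scipy.optimize import brentq
p=[.0529,.0476]
prof=lambda w:[w*1.1]+[w]*3+[.6*w,.25*w]+[0]*10
def end(w): 
    t,th,v=sim(*p,[(.05,0)]+seg(prof(w)),v0=1.266);return th,v
f=lambda w:np.degrees(end(w)[0][-1])-87.5
w=brentq(f,.5,4);th,v=end(w);print(w,v[-1],np.max(v),[round(x,2) for x in prof(w)[:10]],v[::50].round(2))
E
```

```text
2.9511575227921085 0.0018370059623540862 1.6858369445827786 [3.25, 2.95, 2.95, 2.95, 1.77, 0.74, 0, 0, 0, 0] [1.27 1.44 1.65 1.38 0.75 0.3  0.01 0.   0.  ]
```

```bash
python3 - <<'E'
from fit import *
from scipy.optimize import brentq
p=[.0529,.0476]
for n in(5,6):
    prof=lambda w:[w]*n+[.6*w,.25*w]+[0]*10
    def end(w): 
        t,th,v=sim(*p,[(.05,0)]+seg(prof(w)),v0=1.266);return th,v
    f=lambda w:np.degrees(end(w)[0][-1])-87.5
    w=brentq(f,.5,4);th,v=end(w);print(n,w,v[-1],np.max(v),[round(x,2) for x in prof(w)])
E
python3 plan.py 2.13 2.13 2.13 2.13 2.13 2.13 1.3 0.55 0 0; cat plan.json
```

```text
5 2.55299266018346 0.0 1.5059999245736007 [2.55, 2.55, 2.55, 2.55, 2.55, 1.53, 0.64, 0, 0, 0, 0, 0, 0, 0, 0, 0, 0]
6 2.229078970611303 0.0 1.3388939770652317 [2.23, 2.23, 2.23, 2.23, 2.23, 2.23, 1.34, 0.56, 0, 0, 0, 0, 0, 0, 0, 0, 0, 0]
[[[0.1, 14.0, 10.5, 0, 0, 0, 0], [0.1, 30.0, 16.5, 0, 0, 0, 0], [0.1, 47.0, 18.0, 0, 0, 0, 0], [0.1, 64.0, 15.0, 0, 0, 0, 0], [0.1, 79.5, 8.0, 0, 0, 0, 0], [0.1, 92.5, -3.5, 0, 0, 0, 0], [0.1, 98.5, -11.5, 0, 0, 0, 0], [0.1, 101.0, -15.5, 0, 0, 0, 0], [0.1, 101.0, -15.5, 0, 0, 0, 0], [0.1, 101.0, -15.5, 0, 0, 0, 0]]] 24.901
{"P": [0.6507848584882394, 0.060268823498080035], "phi": 24.90064982796667}
```

```bash
python3 - <<'E'
import json,numpy as np
st=json.load(open("plan.json"));a=np.radians(15.52);U=np.array([[np.cos(a),np.sin(a)],[np.sin(a),-np.cos(a)]])
st['P']=(np.array(st['P'])-U.T@[.101,-.0155]).tolist();st['phi']-=(2.13*6+1.85)/8
print(st);json.dump(st,open("plan.json","w"))
E
python3 plan.py 2.23 2.23 2.23 2.23 2.23 2.23 1.34 0.56 0 0
```

```text
{'P': [0.557615018625595, 0.018308950524378094], 'phi': 23.07189982796667}
[[[0.1, 14.5, 10.5, 0, 0, 0, 0], [0.1, 31.5, 16.5, 0, 0, 0, 0], [0.1, 49.5, 18.0, 0, 0, 0, 0], [0.1, 67.0, 14.0, 0, 0, 0, 0], [0.1, 82.5, 5.5, 0, 0, 0, 0], [0.1, 95.5, -7.0, 0, 0, 0, 0], [0.1, 101.5, -16.0, 0, 0, 0, 0], [0.1, 103.5, -20.0, 0, 0, 0, 0], [0.1, 103.5, -20.0, 0, 0, 0, 0], [0.1, 103.5, -20.0, 0, 0, 0, 0]]] 24.982
```

Call:
{"op": "move_arm", "data": {"targets": [[[0.1,14.5,10.5,0,0,0,0],[0.1,31.5,16.5,0,0,0,0],[0.1,49.5,18.0,0,0,0,0],[0.1,67.0,14.0,0,0,0,0],[0.1,82.5,5.5,0,0,0,0],[0.1,95.5,-7.0,0,0,0,0],[0.1,101.5,-16.0,0,0,0,0],[0.1,103.5,-20.0,0,0,0,0],[0.1,103.5,-20.0,0,0,0,0],[0.1,103.5,-20.0,0,0,0,0]]]}}

```text
clock: 18.27
tool_pos: [0.6519, 0.0648, 0.1378]
eef_rot: [0.991, 0.135, 0.0, 0.0]
contact_force: [1.0, 1.1, -1.2]
opening: 0.314
finger_force: 20.0
```

Call:
{"op": "move_arm", "data": {"targets": [[[0.1,0,0,0,0,0,0],[0.1,0,0,0,0,0,0],[0.1,0,0,0,0,0,0],[0.1,0,0,0,0,0,0],[0.1,0,0,0,0,0,0],[0.1,0,0,0,0,0,0]]]}}

```text
clock: 19.02
tool_pos: [0.6521, 0.0653, 0.1377]
eef_rot: [0.991, 0.135, 0.0, 0.0]
contact_force: [1.6, 0.5, 0.1]
opening: 0.306
finger_force: 20.0
```

```bash
python3 mark.py scene top; python3 - <<'E'
from plant import r
from h import *
m=r.snapshot("scene");i=r.camera_info("scene");C=(.588,.075)
x,y=proj(i,[*C,.06]).astype(int);c=np.ascontiguousarray(m[y-75:y+75,x-100:x+100,::-1])
cv2.imwrite("pics/end.png",cv2.resize(c,None,fx=4,fy=4,interpolation=cv2.INTER_CUBIC))
E
python3 mark.py scene
```

```text
19.025 crank 0.0648 -8.6 F [1.6 0.5 0.1] ff 19.999954272061586 0.30596596298158624
scene {-99.5: 54, -18.5: 4, 45.5: 6}
top {-179.5: 2, 179.5: 4, 178.5: 2}
19.175 crank 0.0648 -8.6 F [ 0.9 -0.4  0.9] ff 19.999934574589133 0.3105096720607737
scene {-99.5: 54, -18.5: 4, 45.5: 6}
```

View pics/end.png

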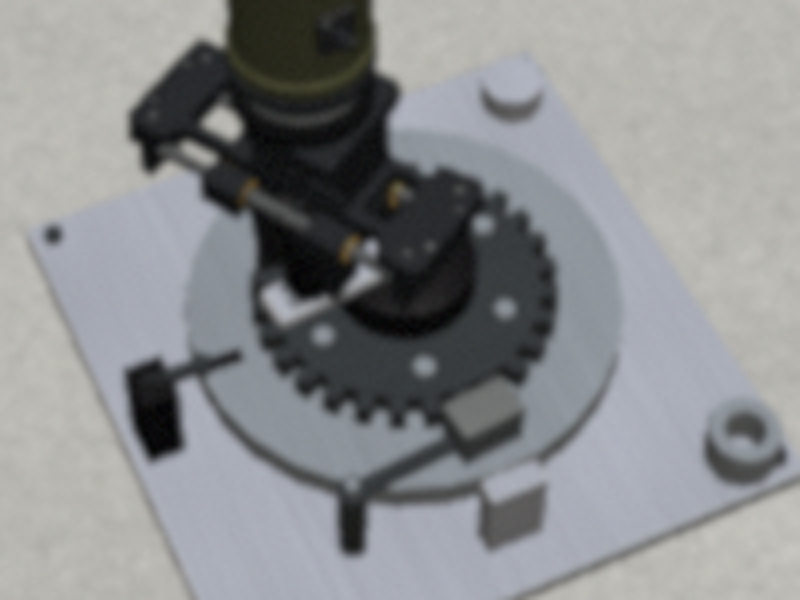

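The scene crop shows the table stopped, with the index line at about (225,358) in line with the pointer. I'll check it in the wrist camera.

```bash
python3 snap.py w4; python3 - <<'E'
import pickle
from h import *
s,i,m=pickle.load(open("w4.pkl","rb"));C=(.588,.075)
print(blobs(darkness(m,i,C)))
p=proj(i,[.705,.040,.065]).astype(int);print(p)
x0=int(np.clip(p[0]-100,0,440));y0=int(np.clip(p[1]-75,0,330));print(x0,y0)
cv2.imwrite("pics/end2.png",cv2.resize(np.ascontiguousarray(m[y0:y0+150,x0:x0+200,::-1]),None,fx=4,fy=4,interpolation=cv2.INTER_CUBIC))
E
```

```text
19.225 [0.65208628 0.06536273 0.13774001] [-0.02  0.86 -0.29  1.55  0.31  0.78 -1.74] [0.38003061 0.34122602 0.37608794]
{np.float64(-180.0): 1, np.float64(-118.0): 9, np.float64(-90.0): 31, np.float64(-17.5): 4, np.float64(53.0): 1, np.float64(70.5): 6, np.float64(148.0): 65, np.float64(147.5): 64}
[387 183]
287 108
```

View pics/end2.png

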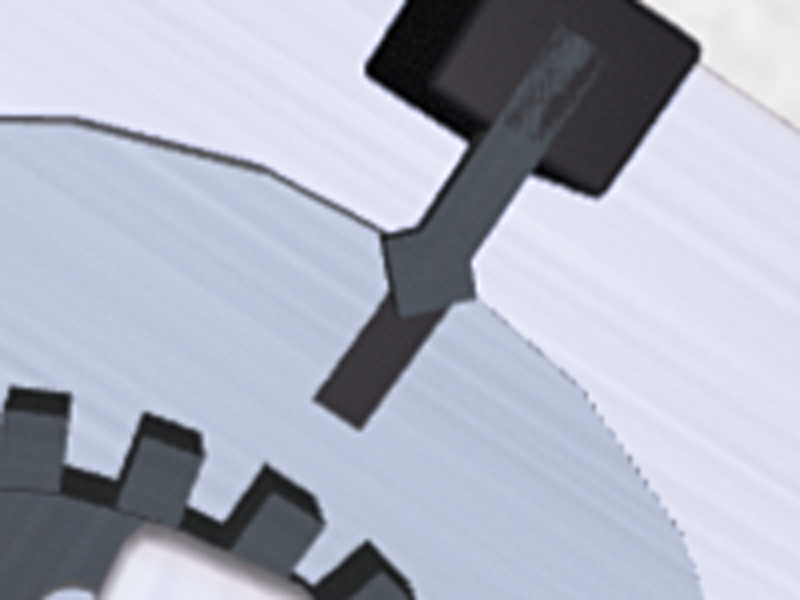

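The index line lies right under the pointer, about 2 mm off, so I'll release and retreat.

Call:
{"op": "move_arm", "data": {"targets": [[[0.9,0,0,0,0,0,0],[0.9,0,0,0,0,0,0],[0.9,0,0,0,0,0,0],[0.9,0,0,0,0,0,0],[0.9,0,0,0,0,0,0],[0.9,0,0,0,0,0,0],[0.9,0,0,0,0,0,0]]]}}

```text
clock: 20.15
tool_pos: [0.652, 0.0653, 0.1377]
eef_rot: [0.991, 0.135, 0.0, 0.0]
contact_force: [0.1, -0.3, -0.5]
opening: 0.899
finger_force: 0.0
```

Call:
{"op": "move_arm", "data": {"targets": [[[0.9,0,0,-10,0,0,0],[0.9,0,0,-30,0,0,0],[0.9,0,0,-60,0,0,0],[0.9,0,0,-90,0,0,0],[0.9,0,0,-120,0,0,0],[0.9,0,0,-140,0,0,0],[0.9,0,0,-150,0,0,0],[0.9,0,0,-150,0,0,0],[0.9,0,0,-150,0,0,0]]]}}

```text
clock: 21.28
tool_pos: [0.6515, 0.0652, 0.2867]
eef_rot: [0.991, 0.135, -0.001, 0.0]
contact_force: [-0.1, -1.1, 0.2]
opening: 0.898
finger_force: 0.0
```

```bash
python3 mark.py wrist scene; python3 mark.py wrist
```

```text
21.275 crank 0.0642 -8.8 F [-0.1 -1.1  0.2] ff 0.0 0.8983843827409165
wrist {-17.5: 4, 52.0: 7, 68.0: 3, 143.5: 26}
scene {-121.5: 6, -18.5: 4, 45.5: 6}
21.375 crank 0.0643 -8.8 F [ 0.2  0.5 -0.2] ff 0.0 0.897632119763375
wrist {-17.5: 4, 52.0: 7, 68.0: 3, 143.5: 26}
```

Everything is at rest and the mark hasn't moved, so I'm handing in.

```bash
python3 -c "
from plant import r
print(r.finish_job())"
```

```text
the job is handed in; nothing more can be done
None
```

I handed the job in at about 21 s: the table averaged about 12.1 rpm for about 7.4 s (from camera readings and a fitted model), then stopped with the index line about 2 mm from the pointer, the crank released and everything at rest; the hand-in gave no verdict.

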